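# Shut the wooden box and swing its latch across

## Task

Push the lid of the wooden box fully shut, and only then push the brass latch arm round with a fingertip, gently, until it points straight back across the lid's front edge and holds the lid down. Only push: do not lift the box or raise the lid further, keep the box where it stands, and leave the bowl, the stork, the remote and the coaster as they are.

Things in the scene. Friction and masses are not known exactly. Their poses are not given: they have to be found in the camera images.
- box: Wooden box loose on the shelf, 150 deep (x) x 200 wide (y) x 90 mm high when shut, about 0.9 kg; a hard sideways push slides it. Origin: centre of underside; z up, x from its front (latch) to its back (lid hinges). The front rail, x -75 to -51 mm, has a flat top at 90 mm, level with the shut lid's top; the lid covers x -50 to +75.
- lid (a joint): Lid angle: 0 = fully shut (rigid stop), grows as the front edge rises; starts ajar, 0.4 to 0.85. A plain 8 mm board, 125 mm deep, 200 mm wide, hinged at the back. The hinge is stiff and stays where it is left: pressing the front edge down takes 1 to 3 N.
- lid_hinge (a point): Fixed on the box, on the lid's hinge axis (along the box's y) at mid width: box (75, 0, 86) mm, i.e. 4 mm below the shut lid's top face. Same axes as the box.
- lid_edge (a point): On the lid's top face at mid width, 5 mm in from its front edge, 120 mm from the hinge; moves with the lid.
- latch (a joint): Angle of the brass latch arm about its upright pivot, counter-clockwise positive from above. 0 = points out to the front (box -x), +1.57 = box -y, -1.57 = box +y, +3.14 or -3.14 = straight back across the lid's edge. Starts at -1.4 to 1.4, turns either way to 3.7 with no stop at 3.14, stays where left; pushing the peg takes 0.6 N.
- latch_pivot (a point): Latch pivot on the flat top of the front rail, in the middle of the box's width: box (-63, 0, 90) mm. Same axes as the box.
- latch_peg (a point): Top centre of the upright round brass peg (12 mm diameter) at the latch arm's free end, 44 mm from the pivot. The peg stands 9 to 28 mm above the rail top; the flat arm below it is 12 mm wide, lies 3 to 9 mm above the rail top and shut lid, and reaches 50 mm from the pivot.
- bowl: Cut-glass bowl, 150 mm across, 75 mm high, loose, beside the box. Origin: centre of its underside. Leave alone.
- stork: White porcelain stork figurine, 153 mm high on a round 68 mm foot, loose, beside the box. Origin: centre of its underside. Leave alone.
- remote: Black plastic remote, 165 x 46 x 20 mm, lying loose, its x axis along its length. Origin: centre of its underside. Leave alone.
- coaster: Round ceramic coaster, 96 mm across, 10 mm thick, loose. Origin: centre of its underside. Leave alone.

How it is judged:
By the outcome, as a careful person would: the job done as asked, in the order asked, and still so for the second after the job is handed in, with the robot touching nothing.
It also fails if it takes over 51 s, if anything falls off the work surface, if the arm or the gripper's body presses on something with over 40 N, if the wrist force passes 120 N, or if a joint passes its speed limit or range.

## Robot

A 6-joint arm with a two-finger parallel gripper is mounted at the origin on the work surface. World frame = base frame: x ahead of the robot, y to its left, z up, the work surface at z = 0. Lengths are in mm, angles in rad, forces in N, time in s.
With the tool pointing down it reaches from about 325 to 850 mm from the base axis. Payload 4.4 kg.
Tool frame: the origin (TCP) lies on the centre line of the jaws, within the pads' length; the fingertips stand robot.finger_overhang ahead of it and the grasp point (between the pads) lies 3 mm ahead of it (robot.finger_overhang is the distance from the TCP to the fingertips, in mm); z points along the fingers, y is the line along which they close (so a half turn about z gives the same grasp; the last joint's range is limited). The gripper opens to 94 mm and grips with 3 to 60 N. Pads are 16 mm wide; open, the fingers measure 119 mm over their backs; the gripper's body (75 mm by 177 mm) begins 78 mm behind the grasp point.
Start: joints at [-1.258, 0.207, 1.542, -0, 1.393, -0.15], TCP at [256.7, -514.521, 227.447] pointing down, gripper open.
Joint ranges: [-2.73, 2.73], [-0.86, 2.22], [0.23, 2.46], [-1.11, 4.25], [0.08, 2.63], [-2.82, 2.82]. Speed limits (rad/s): [2.79, 2.79, 3.14, 3.14, 3.14, 3.14].

## Interface

Orientations are given as [roll, pitch, yaw] about the fixed x, y, z axes, in that order (R = Rz(yaw) Ry(pitch) Rx(roll)).
In Python, from cell import robot, eyes gives the robot as it stands.
- The arm moves only by the tool play_rows, never from a script. Its arguments are lists of equal length, an entry for each row: "hand": the opening, from 0 (shut) to 1 (fully open); "delta_pos": the shift along the tool's x, y, z in mm, a list of three; "spin": the turn about the tool's z in rad. A call has 1 to 5 rows; each row is the pose to reach, as a shift and turn from the pose commanded when the call began, along the tool's axes at that moment; what a row does not reach only later rows make up. A row lasts 1/12 s, in which the tool goes at most 41.7 mm and 7.16 degrees, less where a joint would pass 70% of its speed; a pose out of reach is approached as far as the arm can. A call with a gripper value outside its range is refused whole. The fingers move at their own pace and stop on an object; "newtons" is the grip in N (left out, the last holds). Time passes only in rows, so rows that repeat a pose let the fingers close. It gives the time, the measured TCP pose, the force, the opening and the grip force at its end, in the units of the state.
- robot.sense(): the state, without advancing time (a new reading comes with each control period).
- eyes.snapshot(name): name is "side" or "top"; returns a dict with "pixels" (384x512x3 uint8, red, green, blue), "fx", "fy", "cx", "cy" (pixels), "k1" (the pictures are not rectified: a ray, as slopes to the right and down, at radius r is drawn at 1 + k1 r^2 times it, then the intrinsics apply), "world_from_camera" (4x4, takes a point from camera to world coordinates). Camera axes: x right, y down, z forward; pixel columns grow to the right and rows downward; lengths in mm; the calibration is good to about 2 mm. A picture is of the moment at which its call begins. There is no depth.
- robot.close_job(): hands the job in; it is judged then, once.
The state is a dict: "t": time; "joint_positions": joint angles; "dq": joint speeds; "joint_efforts": joint torques, N m; "eef_pos": TCP position; "ee_rot": TCP orientation; "ft_force": force on the tool from outside, world axes, zero at the start; "wrist_torque": the same for the moment, N m; "width": opening from 0.0 (shut) to 1.0 (fully open); "finger_force": force on a finger pad.
Only numpy, scipy, OpenCV 4.12 (cv2) and the standard library are available. Lean on these libraries where they do the work, as an engineer would, in place of code of your own. Each camera call takes 0.05 s, during which the arm holds its last target. There are 200 camera calls.

## Working session

There is one attempt and no reset: what is moved stays moved. The work goes in short steps, Python scripts to look and compute and a tool call to move; the robot and the scene stay as the last step left them, time stands still between calls to the robot, and variables do not carry over. Pictures are saved under pics/ and viewed, at most 10 in all, crops included, and the job is handed in when it is done.

Besides the shell and the picture viewer there is one more tool, called after ">>>" as a command line: name --pt "numbers of a row" for each row, then --argument value for the rest. play_rows: Moves the arm, as the interface text tells. Its arguments: {"type":"object","properties":{"hand":{"type":"array","items":{"type":"number"}},"delta_pos":{"type":"array","items":{"type":"array","items":{"type":"number"}}},"spin":{"type":"array","items":{"type":"number"}},"newtons":{"type":"number"}},"required":["hand","delta_pos","spin"]}

```bash
mkdir -p pics; ls; python3 - <<'E'
from cell import robot, eyes
import cv2
print(robot.sense(), robot.finger_overhang)
for n in("side","top"):
    s=eyes.snapshot(n); cv2.imwrite(f"pics/{n}0.png",cv2.resize(s["pixels"][:,:,::-1],(800,600),interpolation=cv2.INTER_CUBIC))
    print({k:v for k,v in s.items() if k!="pixels"})
E
```

```text
pics
{'t': 0.0, 'joint_positions': array([-1.25848708e+00,  2.07428697e-01,  1.54292687e+00,  1.18953378e-05,
        1.39351957e+00, -1.50477147e-01]), 'dq': array([ 0.00261839, -0.00035958,  0.00126279,  0.0002749 ,  0.00096781,
        0.00122801]), 'joint_efforts': array([-3.71687393e-04, -3.70879984e+01, -2.81416154e+01,  6.99151936e-02,
        3.63482384e-02, -1.86129450e-04]), 'eef_pos': array([ 256.47478172, -513.78643255,  226.29868818]), 'ee_rot': array([-3.13933772e+00, -3.53738245e-04,  4.62783881e-01]), 'ft_force': array([ 0.92100299, -0.0904612 , -0.83397338]), 'wrist_torque': array([0.01242479, 0.0452594 , 0.03907599]), 'finger_force': 0.0, 'width': 0.9983098451208432} 22.0
{'fx': 454.3091033182429, 'fy': 454.3091033182429, 'cx': 254.86358456157802, 'cy': 188.31161663950718, 'k1': -0.11605877838977975, 'world_from_camera': array([[-9.86199098e-01, -1.08449759e-01,  1.25099917e-01,
         4.24025334e+02],
       [-1.65524601e-01,  6.29419977e-01, -7.59231256e-01,
         1.06757163e+03],
       [ 3.59806015e-03, -7.69460293e-01, -6.38684516e-01,
         9.47137466e+02],
       [ 0.00000000e+00,  0.00000000e+00,  0.00000000e+00,
         1.00000000e+00]])}
{'fx': 461.98644078727995, 'fy': 461.98644078727995, 'cx': 258.0370913271728, 'cy': 188.84010239426658, 'k1': -0.11107436496886959, 'world_from_camera': array([[ 1.12134297e-02, -9.83662729e-01,  1.79671631e-01,
         3.42435112e+02],
       [-9.99911115e-01, -9.73457811e-03,  9.11046066e-03,
         5.45333825e+01],
       [-7.21259307e-03, -1.79757820e-01, -9.83684454e-01,
         1.43135222e+03],
       [ 0.00000000e+00,  0.00000000e+00,  0.00000000e+00,
         1.00000000e+00]])}
```

View pics/side0.png

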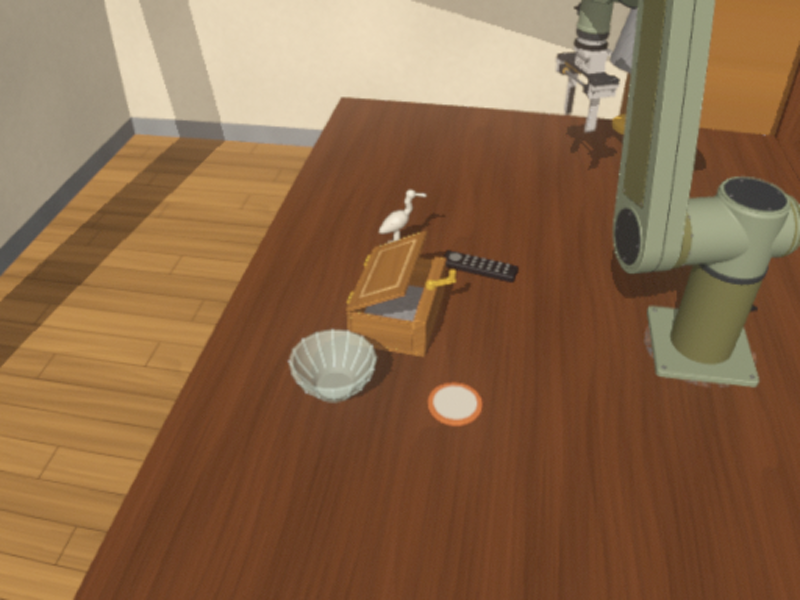

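View pics/top0.png

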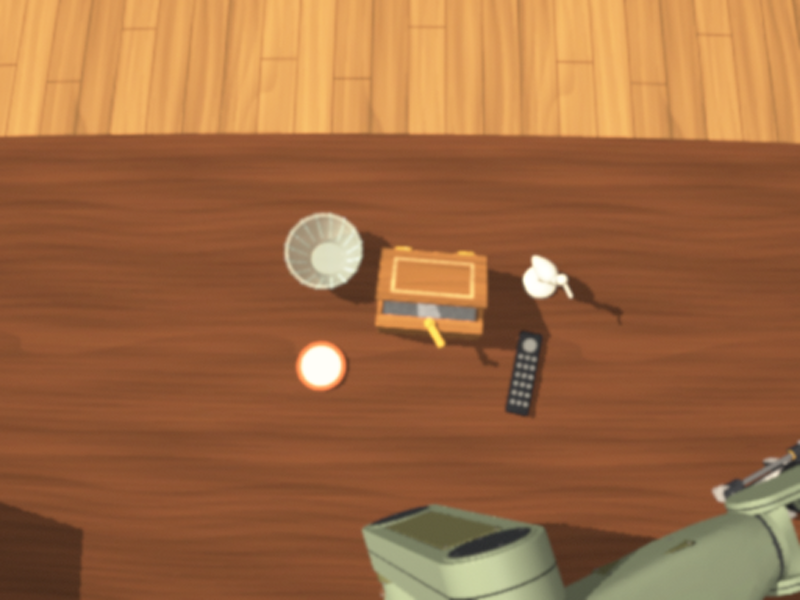

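```bash
python3 - <<'E'
from cell import eyes
import cv2
for n,x,y,w,h in(("side",210,150,100,75),("top",236,155,80,60)):
    s=eyes.snapshot(n); cv2.imwrite(f"pics/{n}c.png",cv2.resize(s["pixels"][y:y+h,x:x+w,::-1],(800,600),interpolation=cv2.INTER_CUBIC))
E
```

```text
(no output)
```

View pics/sidec.png

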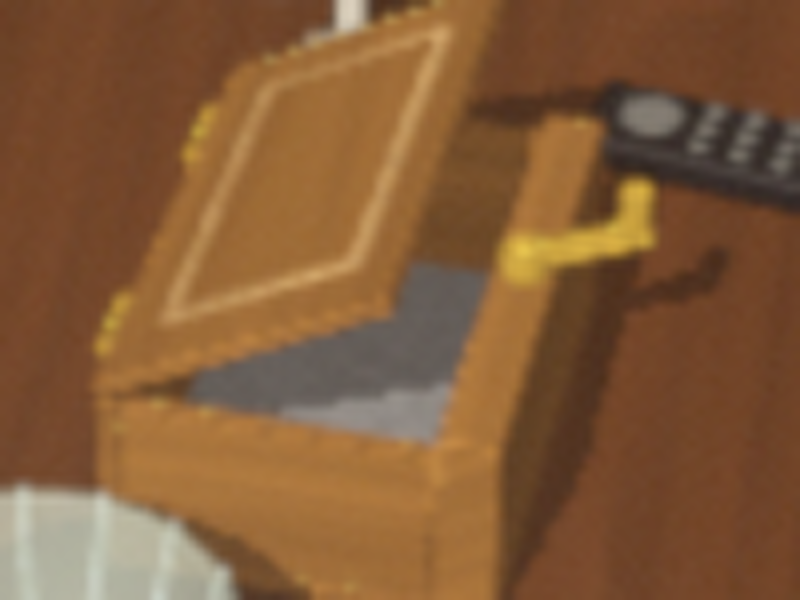

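View pics/topc.png

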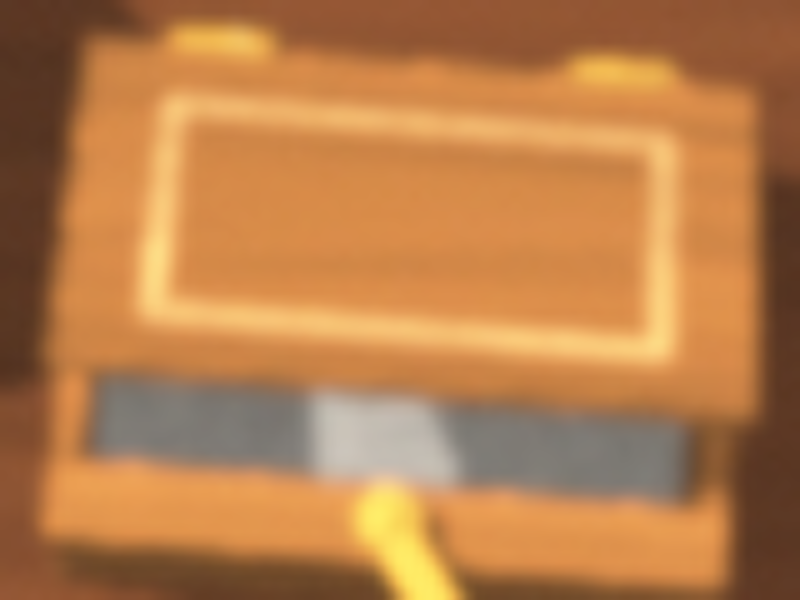

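```bash
cat >h.py <<'E'
import numpy as np, cv2
from scipy.optimize import least_squares
def proj(s,P):
    W=np.linalg.inv(s["world_from_camera"]); C=np.atleast_2d(P)@W[:3,:3].T+W[:3,3]
    q=C[:,:2]/C[:,2:]; q=q*(1+s["k1"]*(q**2).sum(1,keepdims=True))
    return q*[s["fx"],s["fy"]]+[s["cx"],s["cy"]]
def pts(p,tz=0):
    x,y,a,l,t=p
    L=lambda d,yy,h:[75-d*np.cos(l)-h*np.sin(l)*-1,yy,86+d*np.sin(l)+h*np.cos(l)]
    K=lambda r,z:[-63-r*np.cos(t),-r*np.sin(t),90+z]
    B=dict(fl=[-75,100,90],fr=[-75,-100,90],bl=[-51,100,90],br=[-51,-100,90],
     lfl=L(125,100,4),lfr=L(125,-100,4),lhl=L(0,100,4),lhr=L(0,-100,4),piv=[-63,0,99],peg=K(44,28),edge=L(120,0,4),elbow=K(50,6))
    R=np.array([[np.cos(a),-np.sin(a),0],[np.sin(a),np.cos(a),0],[0,0,1]])
    return {k:R@np.array(v)+[x,y,0] for k,v in B.items()}
E
python3 - <<'E'
from h import *
from cell import eyes
S={n:eyes.snapshot(n) for n in("side","top")}
c=lambda u,v,k,x,y:np.array([(u+.5)/k-.5+x,(v+.5)/k-.5+y])
T=lambda u,v:c(u,v,10,236,155); D=lambda u,v:c(u,v,8,210,150)
obs=[("top",k,T(*q)) for k,q in dict(fl=(42,535),fr=(728,588),lhl=(85,38),lhr=(755,88),lfl=(48,368),lfr=(760,418),piv=(385,512)).items()]
obs+=[("top","peg",c(440,343,1.5625,0,0))]
obs+=[("side",k,D(*q)) for k,q in dict(fl=(500,448),bl=(435,440),fr=(605,122),br=(550,115),lfl=(393,312),lhl=(97,388),piv=(522,245),peg=(640,183)).items()]
def f(p):
    P=pts(p); return np.concatenate([proj(S[n],P[k])[0]-o for n,k,o in obs])
r=least_squares(f,[600,50,0,.6,.5],loss="soft_l1")
print(r.x); 
for o,e in zip(obs,f(r.x).reshape(-1,2)): print(o[:2],e.round(2))
np.save("p.npy",r.x)
for k,v in pts(r.x).items(): print(k,v.round(1))
E
```

```text
[ 5.97722570e+02  1.37264425e+01 -6.62398196e-02  4.74757995e-01
  5.38397279e-01]
('top', 'fl') [0.49 0.06]
('top', 'fr') [ 0.01 -0.09]
('top', 'lhl') [ 0.48 -0.38]
('top', 'lhr') [ 0.23 -0.43]
('top', 'lfl') [ 0.2  -0.24]
('top', 'lfr') [-0.34  0.07]
('top', 'piv') [0.61 0.46]
('top', 'peg') [ 0.36 -0.43]
('side', 'fl') [0.52 0.72]
('side', 'bl') [0.34 0.4 ]
('side', 'fr') [0.15 0.2 ]
('side', 'br') [-0.44 -0.  ]
('side', 'lfl') [0.03 0.11]
('side', 'lhl') [-0.75  0.07]
('side', 'piv') [0.67 1.37]
('side', 'peg') [0.06 1.4 ]
fl [529.5 118.5  90. ]
fr [516.3 -81.1  90. ]
bl [553.5 116.9  90. ]
br [540.2 -82.7  90. ]
lfl [570.1 115.8 146.7]
lfr [556.8 -83.8 146.7]
lhl [681.  108.4  89.6]
lhr [667.8 -91.1  89.6]
piv [534.9  17.9  99. ]
peg [495.7  -2.1 118. ]
edge [567.9  15.7 144.4]
elbow [490.3  -4.8  96. ]
```

>>> play_rows --hand '[0,0,0,0,0]' --pt "30 -20 0" --pt "64 -42 0" --pt "98 -64 0" --pt "133 -86 0" --pt "168 -107 0" --spin '[0.11,0.22,0.33,0.44,0.529]' --newtons 20

```text
t: 0.72
eef_pos: [359.7, -342.1, 227.4]
ee_rot: [-3.142, -0.0, -0.072]
ft_force: [0.1, -0.5, 0.3]
width: 0.682
finger_force: 0.0
```

>>> play_rows --hand '[0,0,0,0,0]' --pt "18 -35 0" --pt "37 -72 0" --pt "57 -110 0" --pt "77 -148 0" --pt "96 -185 0" --spin '[0,0,0,0,0]'

```text
t: 1.13
eef_pos: [466.7, -165.8, 227.7]
ee_rot: [3.141, -0.001, -0.066]
ft_force: [0.9, -0.5, 0.8]
width: 0.329
finger_force: 0.0
```

>>> play_rows --hand '[0,0,0,0,0]' --pt "20 -38 0" --pt "40 -76 0" --pt "60 -114 0" --pt "80 -154 0" --pt "96 -185 0" --spin '[0,0,0,0,0]'

```text
t: 1.55
eef_pos: [574.7, 12.6, 227.5]
ee_rot: [3.141, -0.0, -0.066]
ft_force: [0.4, -1.0, -0.8]
width: 0.004
finger_force: 0.0
```

>>> play_rows --hand '[0,0,0]' --pt "0 0 10" --pt "0 0 25" --pt "0 0 40" --spin '[0,0,0]'

```text
t: 1.8
eef_pos: [574.5, 11.4, 187.2]
ee_rot: [3.141, -0.001, -0.064]
ft_force: [-1.5, 0.2, 0.3]
width: 0.006
finger_force: 0.0
```

>>> play_rows --hand '[0,0,0,0,0]' --pt "0 0 8" --pt "0 0 16" --pt "0 0 22" --pt "0 0 28" --pt "0 0 34" --spin '[0,0,0,0,0]'

```text
t: 2.22
eef_pos: [574.5, 10.0, 153.8]
ee_rot: [3.141, -0.002, -0.067]
ft_force: [-0.0, 1.3, 1.7]
width: 0.004
finger_force: 0.7
```

>>> play_rows --hand '[0,0,0,0,0]' --pt "0 0 6" --pt "0 0 12" --pt "0 0 18" --pt "0 0 24" --pt "0 0 29" --spin '[0,0,0,0,0]'

```text
t: 2.63
eef_pos: [573.6, 10.5, 123.6]
ee_rot: [-3.142, 0.001, -0.066]
ft_force: [-1.7, 0.4, 1.8]
width: 0.005
finger_force: 0.7
```

>>> play_rows --hand '[0,0,0,0,0]' --pt "0 0 3" --pt "0 0 5" --pt "0 0 7" --pt "0 0 9" --pt "0 0 10" --spin '[0,0,0,0,0]'

```text
t: 3.05
eef_pos: [574.0, 10.5, 114.3]
ee_rot: [-3.142, -0.0, -0.066]
ft_force: [-1.5, 0.3, 1.1]
width: 0.007
finger_force: 0.7
```

>>> play_rows --hand '[0,0,0]' --pt "0 0 1" --pt "0 0 2" --pt "0 0 2" --spin '[0,0,0]'

```text
t: 3.3
eef_pos: [574.1, 10.5, 112.4]
ee_rot: [-3.142, -0.0, -0.066]
ft_force: [0.5, 0.3, 0.0]
width: 0.005
finger_force: 0.0
```

>>> play_rows --hand '[0,0,0]' --pt "0 0 0.7" --pt "0 0 1" --pt "0 0 1" --spin '[0,0,0]'

```text
t: 3.55
eef_pos: [574.3, 10.5, 112.2]
ee_rot: [-3.142, -0.001, -0.066]
ft_force: [-3.0, 0.5, 5.3]
width: 0.004
finger_force: 2.4
```

>>> play_rows --hand '[0,0,0]' --pt "0 0 0.5" --pt "0 0 1" --pt "0 0 1" --spin '[0,0,0]'

```text
t: 3.8
eef_pos: [574.3, 10.5, 112.2]
ee_rot: [3.141, -0.001, -0.066]
ft_force: [-4.4, -0.3, 9.5]
width: 0.002
finger_force: 4.8
```

>>> play_rows --hand '[0,0,0,0,0]' --pt "0 0 -3" --pt "0 0 -15" --pt "0 0 -40" --pt "0 60 -50" --pt "0 85 -50" --spin '[0,0,0,0,0]'

```text
t: 4.22
eef_pos: [570.6, -71.4, 163.4]
ee_rot: [3.141, -0.006, -0.061]
ft_force: [1.4, -0.4, 0.0]
width: 0.008
finger_force: 0.0
```

```bash
python3 - <<'E'
from cell import eyes
import cv2, numpy as np
I=[]
for n,x,y in(("side",215,150),("top",240,155)):
    s=eyes.snapshot(n); I.append(cv2.resize(s["pixels"][y:y+75,x:x+80,::-1],(640,600),interpolation=cv2.INTER_CUBIC)[:, :])
    cv2.imwrite(f"pics/{n}1.png",I[-1])
E
```

```text
(no output)
```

View pics/side1.png

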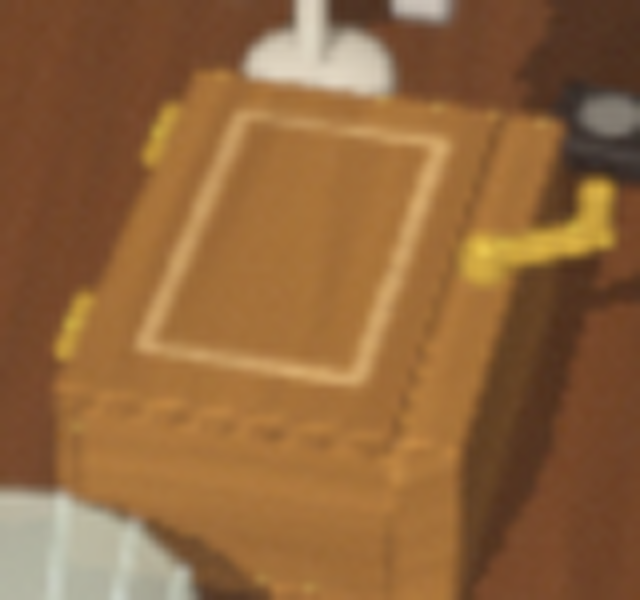

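```bash
cat >wp.py <<'E'
from h import *
from cell import robot
p=np.load("p.npy"); a=p[2]
R=np.array([[np.cos(a),-np.sin(a)],[np.sin(a),np.cos(a)]])
def finger(t,gap=0):
    peg=np.array([-63-44*np.cos(t),-44*np.sin(t)]); u=-np.array([np.sin(t),-np.cos(t)])
    r=0
    while np.linalg.norm(np.maximum(abs(r*u)-[8,12.5],0))<6: r+=.05
    return peg+u*(r+gap)
def here(): 
    s=robot.sense(); return R.T@(s["eef_pos"][:2]-p[:2]),s["eef_pos"][2]
E
python3 - <<'E'
from wp import *
h,z=here(); print("box",h.round(1),z.round(1),robot.sense()["joint_positions"].round(2))
print("start",finger(.54,12).round(1))
for t in np.arange(.54,3.15,.13): print(round(t,2),finger(t).round(1))
E
```

```text
box [-21.9 -92.7] 162.4 [-0.28  0.26  1.61 -0.    1.26  1.36]
start [-117.6    5.6]
0.54 [-111.5   -4.7]
0.67 [-110.3  -11.2]
0.8 [-107.6  -18. ]
0.93 [-103.3  -24.8]
1.06 [-98.5 -30.5]
1.19 [-93.4 -35.2]
1.32 [-88. -39.]
1.45 [-82.3 -42. ]
1.58 [-76.6 -44.1]
1.71 [-70.9 -45.5]
1.84 [-65.3 -46.3]
1.97 [-59.9 -46.4]
2.1 [-54.8 -46.2]
2.23 [-50.1 -45.7]
2.36 [-45.6 -44.9]
2.49 [-40.6 -43.1]
2.62 [-35.2 -40. ]
2.75 [-30.  -35.3]
2.88 [-25.5 -29.9]
3.01 [-21.8 -24.3]
3.14 [-19.  -18.6]
```

>>> play_rows --hand '[0,0,0,0,0]' --pt "-22 -23 0" --pt "-48 -50 0" --pt "-74 -77 0" --pt "-96 -101 0" --pt "-96 -101 0" --spin '[0,0,0,0,0]'

```text
t: 4.73
eef_pos: [475.0, 39.3, 159.4]
ee_rot: [-3.139, 0.004, -0.062]
ft_force: [1.1, 0.6, -0.1]
width: 0.004
finger_force: 0.0
```

>>> play_rows --hand '[0,0,0,0,0]' --pt "0 0 10" --pt "0 0 20" --pt "0 0 30" --pt "0 0 37" --pt "0 0 37" --spin '[0,0,0,0,0]'

```text
t: 5.15
eef_pos: [478.0, 34.6, 120.5]
ee_rot: [-3.141, 0.005, -0.068]
ft_force: [0.1, 0.5, 0.3]
width: 0.002
finger_force: 0.0
```

```bash
python3 -c "
from wp import *
print(here(),robot.sense()['ft_force'])"
```

```text
(array([-120.84246057,   12.91365199]), np.float64(120.53462683275264)) [0.05052329 0.46782452 0.25680497]
```

>>> play_rows --hand '[0,0,0,0]' --pt "0 0 -2" --pt "0 0 -4" --pt "0 0 -4" --pt "0 0 -4" --spin '[0,0,0,0]'

```text
t: 5.48
eef_pos: [480.2, 34.9, 128.1]
ee_rot: [3.142, -0.002, -0.066]
ft_force: [-0.5, -1.1, -0.1]
width: 0.004
finger_force: 0.0
```

```bash
python3 -c "
from wp import *
print(here(),robot.sense()['ft_force'])"
```

```text
(array([-118.64595272,   13.39670536]), np.float64(128.06927386491424)) [-0.50412859 -1.08707044 -0.06779972]
```

>>> play_rows --hand '[0,0,0,0,0]' --pt "3 6" --pt "5 12" --pt "7 17" --pt "8 21" --pt "8.3 24.6" --spin '[0,0,0,0,0]'

```text
$.delta_pos[0]: bad value
```

>>> play_rows --hand '[0,0,0,0,0]' --pt "3 6 0" --pt "5 12 0" --pt "7 17 0" --pt "8 21 0" --pt "8.3 24.6 0" --spin '[0,0,0,0,0]'

```text
t: 5.9
eef_pos: [486.3, 9.5, 127.4]
ee_rot: [-3.141, -0.0, -0.067]
ft_force: [-0.8, 0.4, -0.5]
width: 0.005
finger_force: 0.3
```

>>> play_rows --hand '[0,0,0,0,0]' --pt "1.3 3.4 0" --pt "2.7 6.8 0" --pt "4.8 10.2 0" --pt "7 13.6 0" --pt "9.4 16.5 0" --spin '[0,0,0,0,0]'

```text
t: 6.32
eef_pos: [494.4, -7.4, 127.2]
ee_rot: [3.142, 0.0, -0.066]
ft_force: [0.5, -0.4, 0.7]
width: 0.004
finger_force: 0.2
```

```bash
python3 -c "
from wp import *
print(here(),robot.sense()['ft_force'])
from cell import eyes
x,y=240,160
s=eyes.snapshot('top'); cv2.imwrite('pics/top2.png',cv2.resize(s['pixels'][y:y+75,x:x+80,::-1],(640,600),interpolation=cv2.INTER_CUBIC))
"
```

```text
(array([-101.69429672,  -27.91805443]), np.float64(127.19121061643227)) [ 0.53575901 -0.38837979  0.67795756]
```

View pics/top2.png

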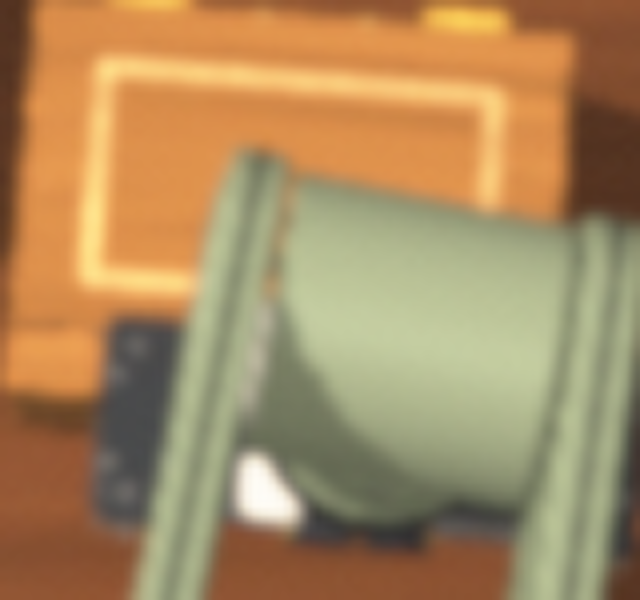

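>>> play_rows --hand '[0,0,0,0,0]' --pt "3.2 2.6 0" --pt "5.7 5 0" --pt "8.3 7.3 0" --pt "11 9.2 0" --pt "13.7 11.1 0" --spin '[0,0,0,0,0]'

```text
t: 6.78
eef_pos: [507.6, -19.2, 127.3]
ee_rot: [-3.142, -0.0, -0.066]
ft_force: [-1.0, 0.7, -0.6]
width: 0.006
finger_force: 0.3
```

>>> play_rows --hand '[0,0,0,0,0]' --pt "2.8 1.5 0" --pt "5.7 3 0" --pt "8.5 4 0" --pt "11.4 5.1 0" --pt "14.2 5.8 0" --spin '[0,0,0,0,0]'

```text
t: 7.2
eef_pos: [521.3, -25.7, 127.2]
ee_rot: [-3.141, 0.0, -0.066]
ft_force: [-0.5, 1.1, 0.2]
width: 0.003
finger_force: 0.4
```

```bash
python3 -c "
from wp import *
print(here(),robot.sense()['ft_force'])
from cell import eyes
x,y=225,150
s=eyes.snapshot('side'); cv2.imwrite('pics/side2.png',cv2.resize(s['pixels'][y:y+60,x:x+80,::-1],(800,600),interpolation=cv2.INTER_CUBIC))
"
```

```text
(array([-73.61111827, -44.42886221]), np.float64(127.23367801238783)) [-0.53845933  1.11874788  0.17278656]
```

View pics/side2.png

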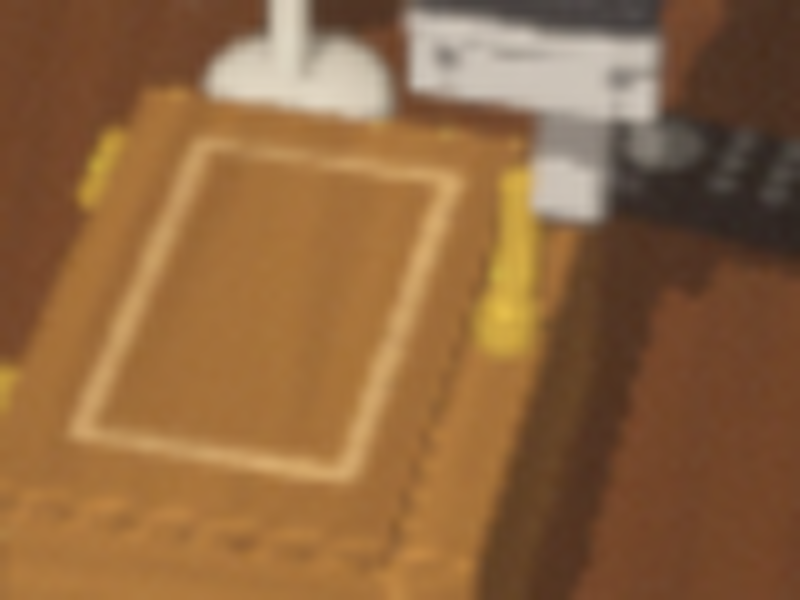

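>>> play_rows --hand '[0,0,0,0,0]' --pt "2.7 1.1 0" --pt "5.5 1.6 0" --pt "8.3 1.9 0" --pt "11 2 0" --pt "13.7 2 0" --spin '[0,0,0,0,0]'

```text
t: 7.67
eef_pos: [534.8, -28.6, 127.2]
ee_rot: [-3.141, 0.0, -0.066]
ft_force: [-0.7, 1.3, -0.8]
width: 0.005
finger_force: 0.5
```

>>> play_rows --hand '[0,0,0,0,0]' --pt "2.6 -0.1 0" --pt "5.1 -0.2 0" --pt "7.5 -0.4 0" --pt "9.8 -0.7 0" --pt "12 -1.1 0" --spin '[0,0,0,0,0]'

```text
t: 8.08
eef_pos: [546.6, -28.2, 127.1]
ee_rot: [-3.141, 0.001, -0.066]
ft_force: [-0.2, 0.2, -0.2]
width: 0.002
finger_force: 0.6
```

>>> play_rows --hand '[0,0,0,0,0]' --pt "2.3 -0.4 0" --pt "4.8 -1.2 0" --pt "7.3 -2.2 0" --pt "10 -3.7 0" --pt "12.7 -5.3 0" --spin '[0,0,0,0,0]'

```text
t: 8.5
eef_pos: [560.3, -24.1, 127.5]
ee_rot: [3.141, -0.001, -0.066]
ft_force: [-0.4, -0.6, 0.1]
width: 0.006
finger_force: 0.2
```

>>> play_rows --hand '[0,0,0,0,0]' --pt "2.6 -2.3 0" --pt "5.2 -4.7 0" --pt "7.5 -7.4 0" --pt "9.7 -10.1 0" --pt "9.7 -10.1 0" --spin '[0,0,0,0,0]'

```text
t: 8.92
eef_pos: [570.6, -13.9, 127.3]
ee_rot: [-3.141, -0.001, -0.066]
ft_force: [-0.2, -0.3, -0.4]
width: 0.006
finger_force: 0.0
```

```bash
python3 -c "
from wp import *
print(here(),robot.sense()['ft_force'])
from cell import eyes
x,y=225,150
s=eyes.snapshot('side'); cv2.imwrite('pics/side3.png',cv2.resize(s['pixels'][y:y+60,x:x+80,::-1],(800,600),interpolation=cv2.INTER_CUBIC))
q=p.copy();q[3]=0
for t in(2.75,2.88,3,3.14):
    q[4]=t; print(t,[((proj(s,pts(q)[k])[0]-[x,y])*10+4.5).round() for k in('piv','peg','elbow')])
"
```

```text
(array([-25.24292771, -29.34265946]), np.float64(127.34444151996246)) [-0.201041   -0.33690278 -0.3759421 ]
2.75 [array([509., 320.]), array([389., 216.]), array([372., 267.])]
2.88 [array([509., 320.]), array([379., 226.]), array([361., 278.])]
3 [array([509., 320.]), array([372., 236.]), array([352., 289.])]
3.14 [array([509., 320.]), array([366., 248.]), array([346., 303.])]
```

View pics/side3.png

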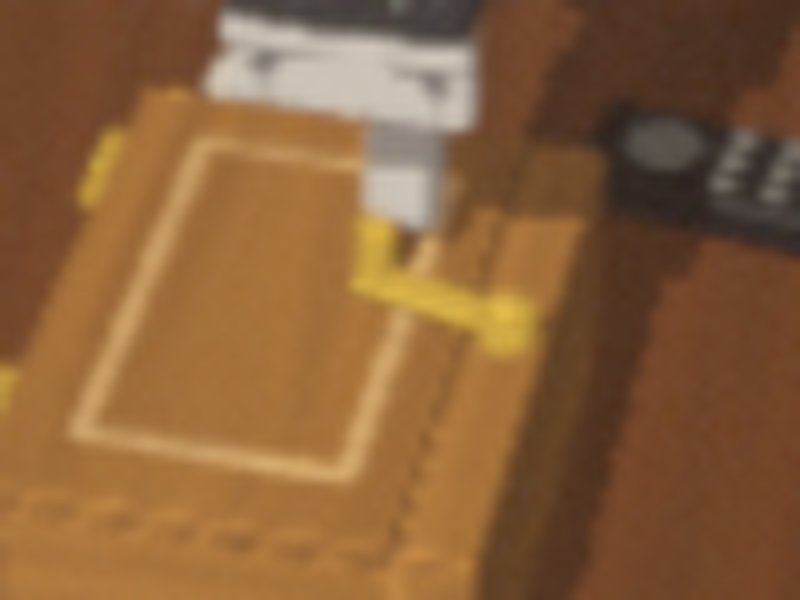

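>>> play_rows --hand '[0,0,0,0,0]' --pt "1.6 -2.3 0" --pt "3.2 -5 0" --pt "4.6 -7.7 0" --pt "6 -10 0" --pt "6 -10.4 0" --spin '[0,0,0,0,0]'

```text
t: 9.38
eef_pos: [577.0, -4.1, 127.3]
ee_rot: [-3.142, -0.0, -0.066]
ft_force: [1.0, -0.5, -0.4]
width: 0.006
finger_force: 0.3
```

>>> play_rows --hand '[0,0]' --pt "0 0 0" --pt "0 0 0" --spin '[0,0]'

```text
t: 9.55
eef_pos: [576.8, -4.3, 127.3]
ee_rot: [-3.141, -0.0, -0.066]
ft_force: [-0.1, 0.9, -0.2]
width: 0.007
finger_force: 0.0
```

```bash
python3 -c "
from wp import *
print(here(),robot.sense()['ft_force'])
from cell import eyes
x,y=225,155
s=eyes.snapshot('side'); cv2.imwrite('pics/side4.png',cv2.resize(s['pixels'][y:y+45,x:x+60,::-1],(780,585),interpolation=cv2.INTER_CUBIC))
q=p.copy();q[3]=0
for t in(2.88,3,3.07,3.14,3.21):
    q[4]=t; print(t,[((proj(s,pts(q)[k])[0]-[x,y])*13+6).round() for k in('piv','peg','elbow')])
"
```

```text
(array([-19.66119455, -19.37903863]), np.float64(127.3400280970059)) [-0.0717691   0.91181098 -0.20347675]
2.88 [array([662., 351.]), array([493., 229.]), array([469., 297.])]
3 [array([662., 351.]), array([484., 242.]), array([458., 311.])]
3.07 [array([662., 351.]), array([479., 250.]), array([453., 320.])]
3.14 [array([662., 351.]), array([476., 258.]), array([449., 329.])]
3.21 [array([662., 351.]), array([473., 266.]), array([447., 339.])]
```

View pics/side4.png

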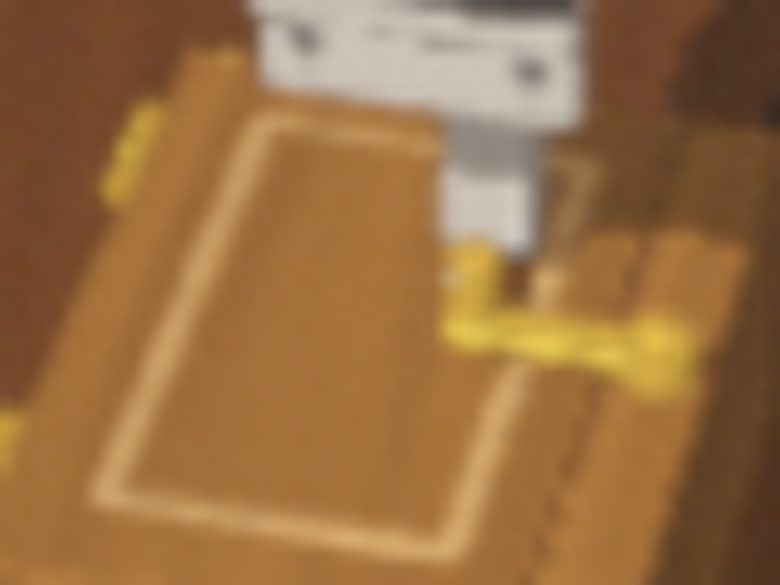

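>>> play_rows --hand '[0,0,0,0,0]' --pt "0 4 0" --pt "0 10 -4" --pt "0 14 -20" --pt "0 14 -50" --pt "0 14 -80" --spin '[0,0,0,0,0]'

```text
t: 10.02
eef_pos: [574.5, -19.2, 207.0]
ee_rot: [-3.141, 0.003, -0.067]
ft_force: [0.2, -0.2, 0.4]
width: 0.008
finger_force: 0.0
```

>>> play_rows --hand '[0,0,0,0,0]' --pt "-15 25 0" --pt "-40 60 0" --pt "-60 95 0" --pt "-80 130 0" --pt "-95 165 0" --spin '[0,0,0,0,0]'

```text
t: 10.43
eef_pos: [468.3, -178.3, 207.8]
ee_rot: [3.141, -0.0, -0.066]
ft_force: [1.2, -0.2, -0.7]
width: 0.005
finger_force: 0.0
```

>>> play_rows --hand '[0,0,0,0,0]' --pt "-15 30 0" --pt "-30 60 0" --pt "-45 90 0" --pt "-60 120 0" --pt "-60 120 0" --spin '[0,0,0,0,0]'

```text
t: 10.85
eef_pos: [399.5, -297.7, 208.0]
ee_rot: [3.138, 0.0, -0.073]
ft_force: [0.8, 0.9, 0.2]
width: 0.006
finger_force: 0.0
```

```bash
python3 -c "
from wp import *
from cell import eyes
x,y=240,155
q=p.copy();q[3]=0
I=[]
for n,x,y in(('side',225,155),('top',250,165)):
    s=eyes.snapshot(n); I.append(cv2.resize(s['pixels'][y:y+60,x:x+50,::-1],(400,480),interpolation=cv2.INTER_CUBIC))
    o=400*(n=='top')
    for k in('piv','fl','fr'): print(n,k,((proj(s,pts(q)[k])[0]-[x,y])*8+3.5+[o,0]).round())
    for t in(3.0,3.07,3.14,3.21,3.28):
        q[4]=t; print(n,t,[((proj(s,pts(q)[k])[0]-[x,y])*8+3.5+[o,0]).round() for k in('peg','elbow')])
cv2.imwrite('pics/fin.png',np.hstack(I))
"
```

```text
side piv [407. 216.]
side fl [384. 414.]
side fr [486.  84.]
side 3.0 [array([297., 149.]), array([282., 191.])]
side 3.07 [array([295., 154.]), array([279., 197.])]
side 3.14 [array([293., 159.]), array([276., 202.])]
side 3.21 [array([291., 164.]), array([275., 208.])]
side 3.28 [array([290., 169.]), array([273., 214.])]
top piv [601. 333.]
top fl [325. 348.]
top fr [870. 390.]
top 3.0 [array([628., 208.]), array([629., 203.])]
top 3.07 [array([620., 206.]), array([620., 201.])]
top 3.14 [array([611., 205.]), array([610., 200.])]
top 3.21 [array([603., 205.]), array([601., 199.])]
top 3.28 [array([594., 205.]), array([591., 200.])]
```

View pics/fin.png

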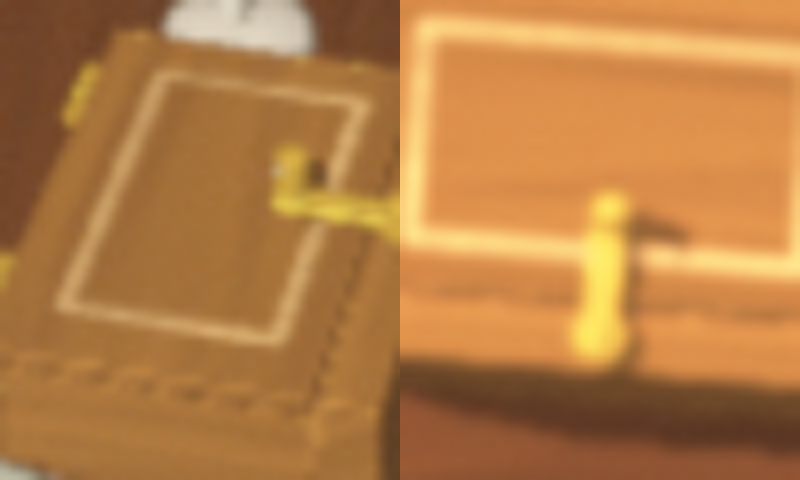

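The final picture shows the latch pivot at (599,335) and the peg at (611,209), which gives an angle of about 3.12. The lid is shut and the gripper is clear, so I'm handing in.

```bash
python3 -c "
from cell import robot
print(robot.close_job())"
```

```text
the job is handed in; nothing more can be done
None
```

I pushed the lid fully shut first, then turned the latch arm to about 3.12 rad (target 3.14), straight back across the lid's front edge. The box stayed where it stood, I touched nothing else, and the job was handed in at about 11 s.

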